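Set the stop screw to the brass setting block

ROBOT

A 7-joint arm with a two-finger parallel gripper is mounted at the origin on the work surface. World frame = base frame: x ahead of the robot, y to its left, z up, the work surface at z = 0. Lengths are in m, angles in rad, forces in N, time in s.
With the tool pointing down it reaches from about 0.35 to 0.9 m from the base axis. Payload 8.1 kg.
Tool frame: the origin (TCP) lies midway between the tips of the shut fingers; the grasp point (between the pads) lies 19 mm behind it; x points along the fingers, z is the direction in which the jaws open and shut, and the axes are right-handed (so a half turn about x gives the same grasp; the last joint's range is limited). The gripper opens to 85 mm and grips with 20 to 120 N. Pads are 22 mm wide; open, the fingers measure 114 mm over their backs; the gripper's body (76 mm by 85 mm) begins 54 mm behind the grasp point. The pads swing forward as they close: fully open they stand 13 mm farther back than shut.
Start: joints at [1.095, 0.434, 0.025, 1.573, -0.012, 1.134, -0.075], TCP at [0.228, -0.582, 0.231] pointing down, gripper open.
Joint ranges: [-2.62, 2.62], [-0.44, 2.09], [-1.27, 1.32], [0.08, 2.57], [-1.32, 4.46], [0.12, 2], [-2.74, 2.74]. Speed limits (rad/s): [2.22, 2.22, 3.01, 3.01, 3.14, 3.14, 3.14].

INTERFACE

Orientations are given as [roll, pitch, yaw] about the fixed x, y, z axes, in that order (R = Rz(yaw) Ry(pitch) Rx(roll)).
In Python, from cell import robot gives the robot as it stands.
- The arm moves only by the shell command python3 -m jog 'ROWS' [OPENING]. ROWS is JSON, a list of rows, each an object with "travel": the shift along the tool's x, y, z in units of 25 mm (1.0 is 25 mm), a list of three; "twist": the turn, a rotation vector about the tool's x, y, z in units of 6 degrees (1.0 is 6 degrees), a list of three. A call has 1 to 8 rows; each row is the pose to reach, as a shift and turn from the pose commanded when the call began, along the tool's axes at that moment; what a row does not reach only later rows make up. A row lasts 1/12 s, in which the tool goes at most 41.7 mm and 7.16 degrees, less where a joint would pass 70% of its speed; a pose out of reach is approached as far as the arm can. A call with a gripper value outside its range is refused whole. OPENING is the opening, from 0 (shut) to 1 (fully open), set as the call begins (- or left out, the last holds). The fingers move at their own pace and stop on an object; the grip force is fixed at half the most. Time passes only in rows, so rows that repeat a pose let the fingers close. It gives the time, the measured TCP pose, the force and the opening at its end, in the units of the state.
- robot.read_state(): the state, without advancing time (a new reading comes with each control period).
- robot.read_camera(name): name is "scene" or "top" or "wrist"; returns the picture (384x512x3 uint8, blue, green, red); there is no depth.
- robot.get_calibration(name): a dict with "K" (3x3 intrinsics, pixels), "pose" (4x4, takes a point from camera to world coordinates). Camera axes: x right, y up, looking along -z (the intrinsics and any distortion apply to the point x, -y, -z); pixel columns grow to the right and rows downward; lengths in m; the calibration is good to about 2 mm. The wrist camera is an equidistant fisheye: a pixel r from the principal point sees the ray r / f radians off the axis. A picture is of the moment at which its call begins: read the wrist's pose just before it. get_calibration takes no time and is no camera call; for the wrist camera it gives the pose at the moment of the call.
- robot.hand_in(): hands the job in, once; it reports no verdict.
Trained networks look in the newest picture that a camera, given by its name, has taken for a name from the list of things; names that differ only in an ending like _2 or _b are one class to them, and where a whole thing is asked for, a point or a joint stands for the part that bears it (a point fixed in the world has none). Each returns a list of dicts, best first, with "p" (0 to 1); they miss things now and then, are a little off and sometimes report something else, mostly with a low value. They report only what shows in the picture. A call takes as long as a camera call. They do not tell look-alikes from the thing itself.
- robot.boxes_of(name, camera): "xy" ([column, row] in pixels, amid what is visible of it).
- robot.silhouettes(name, camera): "pixels" (384x512 bool, what is visible of it) and "xy" ([column, row] in pixels, amid what is visible of it).
The state is a dict: "time_s": time; "joint_pos": joint angles; "qvel": joint speeds; "tau": joint torques, N m; "position": TCP position; "tool_rot": TCP orientation; "force": force on the tool from outside, world axes, zero at the start; "torque": the same for the moment, N m; "opening": finger opening in m.
Only numpy, scipy, OpenCV 4.12 (cv2) and the standard library are available. Lean on these libraries where they do the work, as an engineer would, in place of code of your own. Each camera call takes 0.05 s, during which the arm holds its last target.

TASK

Put the brass setting block on the base of the small stop frame with its thin tongue under the red stop foot, then turn the orange driver standing in the stop screw clockwise until the foot comes down and rests lightly on the tongue, so that the block would just drag beneath it. Do not screw it down hard; leave the driver in the screw and let go of everything.

Things in the scene. Friction and masses are not known exactly. Their poses are not given: they have to be found in the camera images.
- brass_block_centre (a point): Loose brass setting block: a grip body 50 x 30 x 40 mm (x, y, z) with a tongue 95 long, 30 wide, 14 mm high from its +x face, flush underneath. Point: centre of the grip body, 20 mm above the underside; x along the tongue (tip at x=120 mm). The black line across the tongue at x=95 mm belongs under the foot. Grasp across y. The similar blue block (tongue 24 mm high) is wrong.
- stop_seat (a point): Top face of the fixed frame's steel base (12 mm thick, 100 wide, x -140 to 50 mm), on the screw axis, below the red foot; z up, x along the base. Two posts (28 mm in x, inner faces at y +/-33 mm) carry a bridge 32 mm wide in x, its underside 66, top 86 mm above this point. The block enters from the -x side.
- stop_screw (a joint): Angle (rad, 0 to 1.9) of screw and driver, growing clockwise from above; stays where left. Orange handle, 50 x 16 x 30 mm high, centre 125 mm above stop_seat at every angle (screw head below it: top 96 mm); its long way lies (0.65 - angle) rad counter-clockwise of stop_seat's x. 1 rad lowers the foot 15 mm; free foot 29 mm above the base at 0, so it meets the 14 mm tongue at 1.0.
- stop_foot (a joint): How far (m) the red foot, 16 mm across, is pushed up into its steel plunger against a soft 200 N/m spring: 0 hanging free, 0.012 at most. Resting lightly means pushed up by 0.5 to 7 mm; the middle, 3.75 mm, is reached with the brass tongue under it at stop_screw = 1.25.
Not all that is in view belongs to the job. Leave any blue look-alike of the part that bears stop_seat alone. Of the things that look like the part that bears brass_block_centre, the smallest one is meant.

How it is judged:
By the outcome, as a careful person would: the job done as asked, in the order asked, and still so for the second after the job is handed in, with the robot touching nothing.
It also fails if it takes over 54 s, if anything falls off the work surface, if the arm or the gripper's body presses on something with over 40 N, if the wrist force passes 120 N, or if a joint passes its speed limit or range.

## Working session

There is one attempt and no reset: what is moved stays moved. The work goes in short steps, Python scripts to look and compute and a shell command to move; the robot and the scene stay as the last step left them, time stands still between calls to the robot, and variables do not carry over. Pictures are saved under pics/ and viewed, and the job is handed in when it is done.

```bash
mkdir -p pics; ls; python3 - <<'E'
from cell import robot
import cv2
s=robot.read_state(); print(s)
for c in ["scene","top","wrist"]:
    im=robot.read_camera(c); cv2.imwrite(f"pics/{c}0.png",im)
    k=robot.get_calibration(c); print(c,k)
    for n in ["brass_block_centre","stop_seat","stop_screw"]:
        print(n,[(b["xy"],b["p"]) for b in robot.boxes_of(n,c)])
print(robot.read_state()["time_s"])
E
```

```text
pics
{'time_s': 0.0, 'joint_pos': array([ 1.09537449,  0.43522991,  0.02497211,  1.57410632, -0.01160573,
        1.13397381, -0.07510752]), 'qvel': array([0.0005155 , 0.00160061, 0.00100666, 0.00039674, 0.00079102,
       0.00016939, 0.00018001]), 'tau': array([ 6.41716065e-05, -6.70472717e+01,  1.02572456e+00, -3.16202724e+01,
        1.57689827e-02,  1.25477230e-02,  1.66692695e-05]), 'position': array([ 0.22741954, -0.58161648,  0.23051807]), 'tool_rot': array([-3.05400231,  1.569224  ,  2.03112943]), 'force': array([ 0.87290794, -0.60821151,  0.75809579]), 'torque': array([-0.01460268,  0.00538516, -0.02391039]), 'opening': 0.08531934246110291}
scene {'K': array([[353.62635829,   0.        , 255.20024423],
       [  0.        , 353.62635829, 186.13735712],
       [  0.        ,   0.        ,   1.        ]]), 'pose': array([[ 1.09229742e-01, -7.30011797e-01,  6.74649272e-01,
         1.28441260e+00],
       [ 9.94016312e-01,  8.06689738e-02, -7.36484043e-02,
         5.15930934e-02],
       [-6.59060497e-04,  6.78656978e-01,  7.34455085e-01,
         8.72733407e-01],
       [ 0.0
[... 924 characters left out ...]
), ([348.5, 255.9], 0.64)]
stop_screw [([282.3, 150.6], 0.72), ([350.5, 236.8], 0.66), ([216.6, 278.7], 0.66)]
wrist {'K': array([[297.31863964,   0.        , 256.01274543],
       [  0.        , 297.31863964, 193.63971689],
       [  0.        ,   0.        ,   1.        ]]), 'pose': array([[ 3.64203329e-01,  8.98523739e-01,  2.44971478e-01,
         2.89897195e-01],
       [-9.31319412e-01,  3.51462217e-01,  9.54906474e-02,
        -5.57209382e-01],
       [-2.97605340e-04, -2.62924705e-01,  9.64816309e-01,
         3.74093545e-01],
       [ 0.00000000e+00,  0.00000000e+00,  0.00000000e+00,
         1.00000000e+00]])}
brass_block_centre []
stop_seat [([15.7, 23.3], 0.66)]
stop_screw []
0.6
```

```bash
python3 - <<'E'
import cv2
for c in ["scene","top"]:
    im=cv2.imread(f"pics/{c}0.png"); cv2.imwrite(f"pics/{c}0b.png",cv2.resize(im,(800,600),interpolation=cv2.INTER_CUBIC))
E
```

```text
(no output)
```

View pics/scene0b.png

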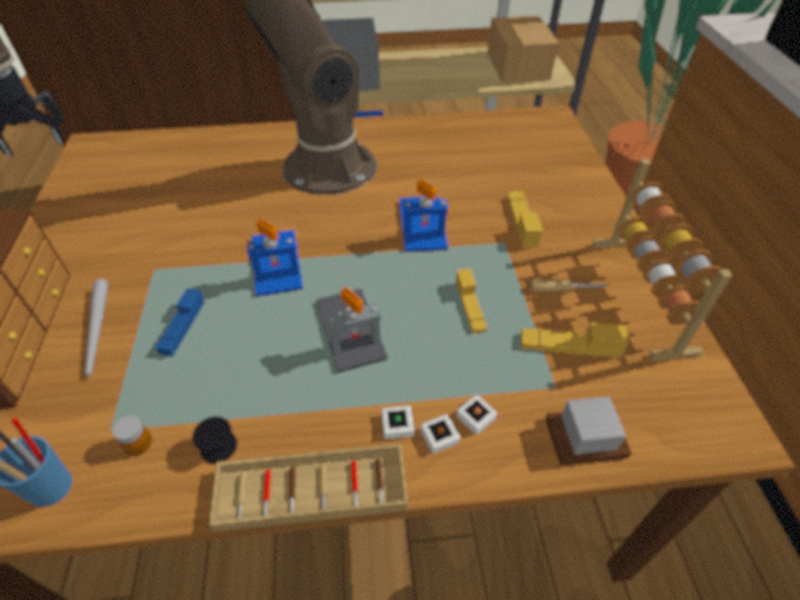

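View pics/top0b.png

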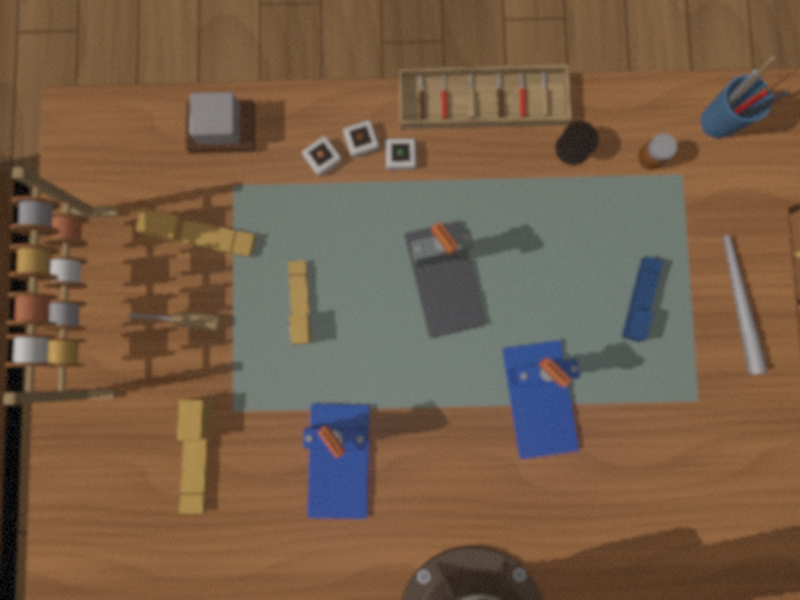

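View crops.

Candidates for the brass block in the top picture (512 px scale): (191,194), which is the smallest, (122,149) and (122,289), which are larger, and blue (411,190), which is wrong. I choose (191,194). For the frame, grey (283,174) is the one, and blue (345,256) and (217,296) are to be left alone. I'll check with close crops.

```bash
python3 - <<'E'
import cv2,numpy as np
t=cv2.imread("pics/top0.png"); s=cv2.imread("pics/scene0.png")
f=lambda im,x,y,w,h,k:cv2.resize(im[y:y+h,x:x+w],(w*k,h*k),interpolation=cv2.INTER_CUBIC)
a=f(t,165,155,50,75,7); b=f(t,245,130,80,95,5); 
c=np.zeros((525,760,3),np.uint8); c[:525,:350]=a; c[:475,355:755]=b
cv2.imwrite("pics/c1.png",c)
a=f(s,280,165,40,60,8); b=f(s,195,175,60,65,7)
c=np.zeros((480,760,3),np.uint8); c[:480,:320]=a; c[:455,330:750]=b
cv2.imwrite("pics/c2.png",c)
E
```

```text
(no output)
```

View pics/c1.png

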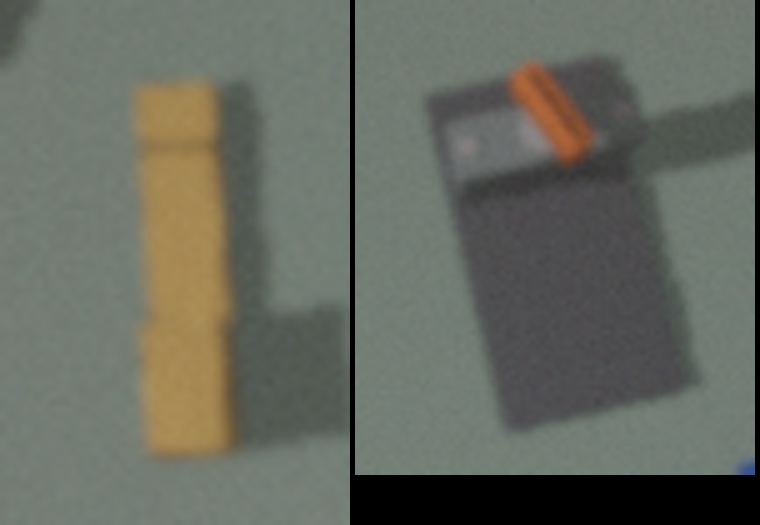

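View pics/c2.png

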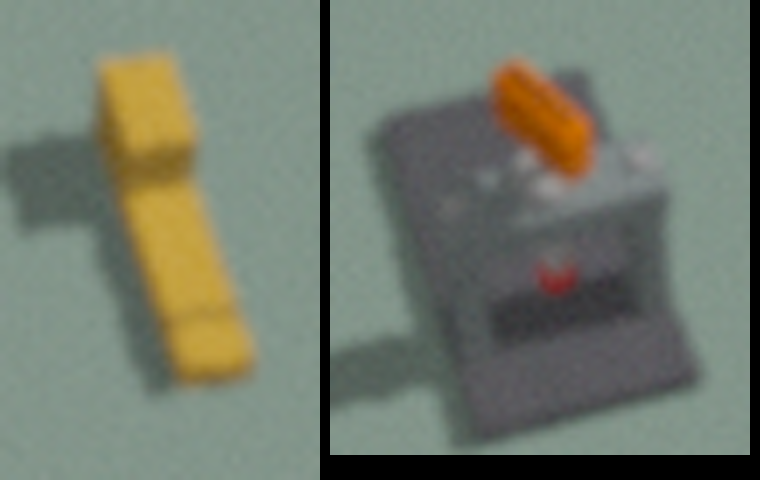

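The crops agree. Left: the small brass block, with its grip body toward the robot and its tongue pointing away, the black line near the tip at about (190,175). Right: the grey frame with its open base toward the robot, the handle at about (282,151) and the red foot inside. Next I'll fit the poses with both cameras.

```bash
cat > h.py <<'E'
import numpy as np,cv2
from scipy.optimize import minimize
from scipy.spatial.transform import Rotation as Ro
def proj(P,cal,fish=False):
    T=np.linalg.inv(cal["pose"]); p=P@T[:3,:3].T+T[:3,3]
    x,y,z=p[:,0],-p[:,1],-p[:,2]; K=cal["K"]
    if fish:
        r=np.hypot(x,y); th=np.arctan2(r,z); k=th/np.maximum(r,1e-9); u,v=x*k,y*k
    else: u,v=x/z,y/z
    return np.c_[K[0,0]*u+K[0,2],K[1,1]*v+K[1,2]]
def box(x0,x1,y0,y1,z0,z1): return np.array([[x,y,z] for x in(x0,x1) for y in(y0,y1) for z in(z0,z1)],float)
BR=[box(-25,25,-15,15,-20,20),box(25,120,-15,15,-20,-6)]
FR=[box(-140,50,-50,50,-12,0),box(-14,14,33,50,0,66),box(-14,14,-50,-33,0,66),box(-16,16,-50,50,66,86)]
HA=[box(-25,25,-8,8,110,140)]
def place(B,x,y,z,a):
    R=Ro.from_euler("z",a).as_matrix(); return [b/1000@R.T+[x,y,z] for b in B]
def render(Bs,cal,fish=False,ss=4):
    m=np.zeros((384*ss,512*ss),np.uint8)
    for b in Bs:
        q=proj(b,cal,fish); h=cv2.convexHull(((q+0.5)*ss*16).astype(np.int32))
        cv2.fillConvexPoly(m,h,255,cv2.LINE_AA,4)
    return cv2.resize(m,(512,384),interpolation=cv2.INTER_AREA)/255.
def fit(B,z,obs,x0,dofz=False):
    def f(p):
        return sum((np.abs(render(place(B,p[0],p[1],z,p[2]),c,fi)-m)).sum()/m.sum() for m,c,fi in obs)
    S=np.array([x0]+[np.add(x0,d) for d in ([.01,0,0],[0,.01,0],[0,0,.1])])
    r=minimize(f,x0,method="Nelder-Mead",options=dict(initial_simplex=S,xatol=2e-4,fatol=1e-4))
    return r.x,r.fun
E
python3 - <<'E'
from h import *; from cell import robot
def near(l,xy): return min(l,key=lambda d:np.hypot(*(np.array(d["xy"])-xy)))
cal={c:robot.get_calibration(c) for c in("top","scene")}
T={"brass_block_centre":dict(top=(191,194),scene=(303,191)),"stop_seat":dict(top=(283,174),scene=(226,209)),"stop_screw":dict(top=(282,150),scene=(225.7,190))}
M={}
for n in T:
  for c in cal:
    robot.read_camera(c) if n=="brass_block_centre" else 0
    d=near(robot.silhouettes(n,c),T[n][c]); M[n,c]=d["pixels"]; print(n,c,d["xy"],d["p"],d["pixels"].sum())
np.savez("masks.npz",**{a+"-"+b:m for (a,b),m in M.items()})
def inv(c,uv,z):
    K=cal[c]["K"];P=cal[c]["pose"];d=P[:3,:3]@[(uv[0]-K[0,2])/K[0,0],-(uv[1]-K[1,2])/K[1,1],-1];o=P[:3,3];return o+d*(z-o[2])/d[2]
print(inv("top",(191,194),.01),inv("top",(283,174),.012),inv("top",(282,150),.137))
for n,B,z,x0 in [("brass_block_centre",BR,.02,[*inv("top",(191,208),.02)[:2],0]),("stop_seat",FR,.012,[*inv("top",(277,160),.05)[:2],.23])]:
  for cs in (["top"],["scene"],["top","scene"]):
    print(n,cs,fit(B,z,[(M[n,c].astype(float),cal[c],False) for c in cs],x0))
print(robot.read_state()["time_s"])
for c in cal:
  im=cv2.imread(f"pics/{c}0.png")
  for k,n in enumerate(T):
    cs,_=cv2.findContours(M[n,c].astype(np.uint8),0,1); cv2.drawContours(im,cs,-1,[(0,0,255),(0,255,0),(255,0,255)][k],1)
  cv2.imwrite(f"pics/m{c}.png",cv2.resize(im[120:250,160:340],(720,520)))
E
```

```text
brass_block_centre top [188.5, 197.1] 0.96 614
brass_block_centre scene [302.3, 193.3] 0.61 475
stop_seat top [285.3, 174.4] 0.97 2618
stop_seat scene [224.6, 209.6] 0.69 1633
stop_screw top [282.7, 148.7] 0.63 186
stop_screw scene [226.0, 192.5] 0.51 180
[0.53896675 0.28362244 0.01      ] [0.58775991 0.03253479 0.012     ] [0.62618746 0.04315638 0.137     ]
brass_block_centre ['top'] (array([0.49386939, 0.27900351, 0.05666565]), np.float64(0.12118541227565945))
brass_block_centre ['scene'] (array([0.49483576, 0.28209445, 0.04023368]), np.float64(0.0882889576883385))
brass_block_centre ['top', 'scene'] (array([0.4943918 , 0.28047293, 0.04792445]), np.float64(0.2433312290114057))
stop_seat ['top'] (array([0.62281049, 0.03820437, 0.21447222]), np.float64(0.04299794784223851))
stop_seat ['scene'] (array([0.6186385 , 0.03721826, 0.19333746]), np.float64(0.06655860139524272))
stop_seat ['top', 'scene'] (array([0.6221197 , 0.03800951, 0.20909324]), np.float64(0.12386035879192803))
1.0
```

View pics/mtop.png

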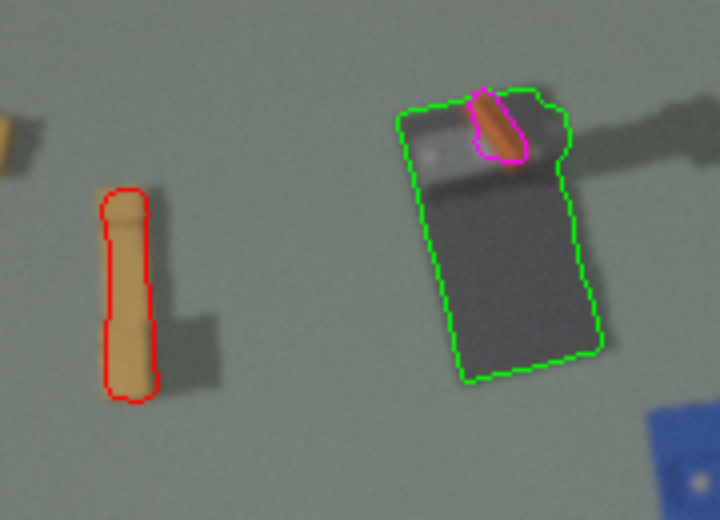

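View pics/mscene.png

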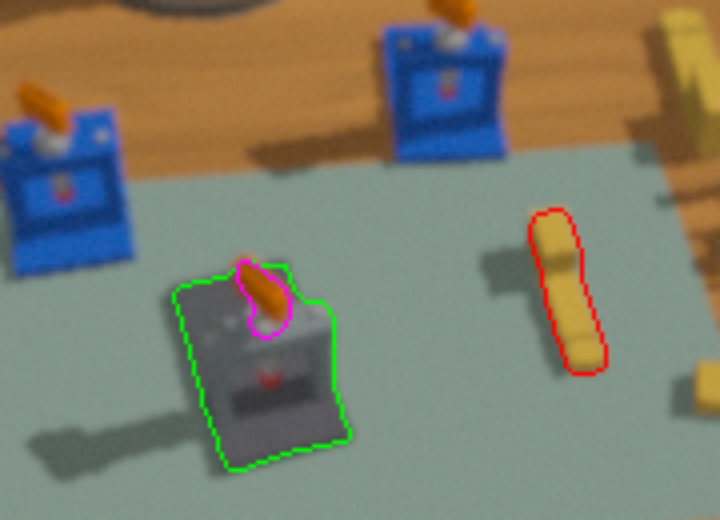

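The network outlines are close but rounded, so I'll refine the brass block and the orange handle with colour masks.

```bash
cat >> h.py <<'E'
def cmask(im,kind,roi):
    x0,y0,x1,y1=roi; f=im.astype(float)
    b,g,r=f[...,0],f[...,1],f[...,2]
    # ratio-based soft membership
    v=(r-b)/np.maximum(r+g+b,1)
    lo,hi={"brass":(0.0,0.24),"orange":(0.10,0.42)}[kind]
    m=np.clip((v-lo)/(hi-lo),0,1)
    o=np.zeros(m.shape); o[y0:y1,x0:x1]=m[y0:y1,x0:x1]; return o
E
python3 - <<'E'
from h import *; from cell import robot
cal={c:robot.get_calibration(c) for c in("top","scene")}
im={c:cv2.imread(f"pics/{c}0.png") for c in cal}
f=lambda i,x,y:(lambda p:round((p[2]-p[0])/p.sum(),3))(i[y,x].astype(float))
print("brass top",f(im["top"],191,205),f(im["top"],191,190),"mat",f(im["top"],210,180),"or",f(im["top"],283,151),"steel",f(im["top"],290,190))
print("brass sc",f(im["scene"],300,185),f(im["scene"],305,200),"mat",f(im["scene"],280,200),"or",f(im["scene"],223,188),"steel",f(im["scene"],206,200))
np.set_printoptions(precision=4,suppress=True)
for n,B,z,roi,x0,k in [("brass",BR,.02,dict(top=(178,158,208,226),scene=(286,165,322,218)),[.494,.28,.048],"brass"),
                     ("handle",HA,.012,dict(top=(272,138,298,168),scene=(214,180,240,205)),[.622,.038,.8],"orange")]:
  obs={}
  for c in cal:
    f=im[c].astype(float);v=(f[...,2]-f[...,0])/f.sum(2)
    x0_,y0,x1,y1=roi[c]; sub=v[y0:y1,x0_:x1]; lo=np.median(np.r_[sub[0],sub[-1],sub[:,0],sub[:,-1]]); hi=np.percentile(sub,92 if n=="handle" else 85)
    m=np.zeros(v.shape); m[y0:y1,x0_:x1]=np.clip((sub-lo)/(hi-lo),0,1); m[m<.15]=0
    print(n,c,lo,hi,m.sum()); obs[c]=(m,cal[c],False)
  for cs in (["top"],["scene"],["top","scene"]): print(cs,*fit(B,z,[obs[c] for c in cs],x0))
E
```

```text
brass top 0.213 0.209 mat 0.0 or 0.33 steel -0.004
brass sc 0.346 0.307 mat -0.017 or 0.653 steel -0.011
brass top -0.002824858757062147 0.21372031662269128 647.6065465477079
brass scene -0.018845726970033297 0.2898399307808782 426.83583894124513
['top'] [0.4949 0.2808 0.0528] 0.09828186011318514
['scene'] [0.492  0.2804 0.0429] 0.11929406194394063
['top', 'scene'] [0.4946 0.2806 0.0514] 0.2320474940724006
handle top -0.0028368851403553956 0.32045429156581645 173.62357952159314
handle scene -0.018832458504752445 0.6487411925544222 120.43594293094894
['top'] [0.6211 0.0389 0.5999] 0.20607257816646293
['scene'] [0.6203 0.0386 0.4557] 0.511342515715056
['top', 'scene'] [0.621  0.0386 0.527 ] 0.7705117569954685<stdin>:12: RuntimeWarning: invalid value encountered in divide
```

```bash
cat > go.py <<'E'
import sys
from h import *; from cell import robot
# usage: go.py x y z jaw_yaw : print travel/twist (units) from the present pose; jaw_yaw=direction of jaw axis in the plane (mod pi)
def go(x,y,z,a,flip=None):
    s=robot.read_state(); R=Ro.from_euler("xyz",s["tool_rot"]).as_matrix(); p=s["position"]
    best=None
    for aa in(a,a+np.pi):
        X=np.array([0,0,-1.]);Z=np.array([np.cos(aa),np.sin(aa),0]);Y=np.cross(Z,X)
        w=Ro.from_matrix(R.T@np.c_[X,Y,Z]).as_rotvec()
        if best is None or np.linalg.norm(w)<np.linalg.norm(best): best=w
    t=R.T@(np.array([x,y,z])-p)/.025
    np.set_printoptions(precision=3,suppress=True)
    print("t",s["time_s"],"pos",p,"jawyaw",np.arctan2(R[1,2],R[0,2]),"tilt",R[:,0],"j7",s["joint_pos"][6],"open",s["opening"],"F",s["force"],"Tq",s["torque"])
    print("travel",t,"twist",np.degrees(best)/6)
if __name__=="__main__": go(*map(float,sys.argv[1:5]))
E
python3 go.py 0.4945 0.2805 0.22 1.621
```

```text
t 1.0 pos [ 0.228 -0.582  0.231] jawyaw -1.198093044136443 tilt [ 0. -0. -1.] j7 -0.075096171370677 open 0.08518343905988641 F [-0.016 -1.305  0.442] Tq [-0.016 -0.007 -0.005]
travel [  0.453  22.506 -28.247] twist [ 3.08  0.   -0.  ]
```

```bash
python3 -m jog '[{"travel":[0,1.0,-1.3],"twist":[0,0,0]},{"travel":[0,2.0,-2.6],"twist":[0.5,0,0]},{"travel":[0,3,-3.8],"twist":[1,0,0]},{"travel":[0,4,-5],"twist":[1.5,0,0]},{"travel":[0,5,-6.3],"twist":[2,0,0]},{"travel":[0,6,-7.5],"twist":[2.5,0,0]},{"travel":[0,7,-8.8],"twist":[3,0,0]},{"travel":[0,8,-10],"twist":[3.08,0,0]}]'; python3 go.py 0.4945 0.2805 0.22 1.621
```

```text
time_s: 1.67
position: [0.3229, -0.2744, 0.2315]
tool_rot: [0.687, 1.57, -0.837]
force: [0.8, -0.4, 0.0]
opening: 0.0854
t 1.6667 pos [ 0.323 -0.274  0.232] jawyaw -1.5238471643317761 tilt [ 0. -0. -1.] j7 -0.9600720963245755 open 0.08540866971004325 F [ 0.815 -0.402  0.037] Tq [ 0.04  -0.042  0.032]
travel [  0.454   7.897 -21.849] twist [-0.031  0.005 -0.004]
```

```bash
python3 -m jog '[{"travel":[0.1,0.5,-1.5]},{"travel":[0.1,1,-3]},{"travel":[0.1,1.6,-4.5]},{"travel":[0.1,2.2,-6]},{"travel":[0.2,2.7,-7.5]},{"travel":[0.2,3.3,-9]},{"travel":[0.2,3.8,-10.5]},{"travel":[0.2,4.4,-12]}]'; python3 go.py 0.4945 0.2805 0.20 1.621
```

```text
t 1.6667 pos [ 0.323 -0.274  0.232] jawyaw -1.5238471643317761 tilt [ 0. -0. -1.] j7 -0.9600720963245755 open 0.08540866971004325 F [ 0.815 -0.402  0.037] Tq [ 0.04  -0.042  0.032]
travel [  1.254   7.897 -21.85 ] twist [-0.031  0.005 -0.004]invalid input at $[0]: expected keys travel, twist
```

```bash
python3 -m jog '[{"travel":[0.1,0.5,-1.5],"twist":[0,0,0]},{"travel":[0.1,1,-3],"twist":[0,0,0]},{"travel":[0.1,1.6,-4.5],"twist":[0,0,0]},{"travel":[0.1,2.2,-6],"twist":[0,0,0]},{"travel":[0.2,2.7,-7.5],"twist":[0,0,0]},{"travel":[0.2,3.3,-9],"twist":[0,0,0]},{"travel":[0.2,3.8,-10.5],"twist":[0,0,0]},{"travel":[0.2,4.4,-12],"twist":[0,0,0]}]'; python3 go.py 0.4945 0.2805 0.20 1.621
```

```text
time_s: 2.33
position: [0.4176, 0.0306, 0.2267]
tool_rot: [1.238, 1.57, -0.283]
force: [1.2, -0.4, 0.4]
opening: 0.0854
t 2.3333 pos [0.418 0.031 0.227] jawyaw -1.5209173716099609 tilt [ 0.001 -0.    -1.   ] j7 -1.7932453501740666 open 0.08538878624683591 F [ 1.186 -0.365  0.352] Tq [ 0.021 -0.064  0.004]
travel [ 1.067  3.568 -9.831] twist [-0.003  0.003 -0.008]
```

```bash
python3 -m jog '[{"travel":[0,0.5,-1.5],"twist":[0,0,0]},{"travel":[0,1,-3],"twist":[0,0,0]},{"travel":[0,1.6,-4.5],"twist":[0,0,0]},{"travel":[0,2.2,-6],"twist":[0,0,0]},{"travel":[0,2.7,-7.5],"twist":[0,0,0]},{"travel":[0,3.3,-9],"twist":[0,0,0]},{"travel":[0,3.57,-9.83],"twist":[0,0,0]},{"travel":[0,3.57,-9.83],"twist":[0,0,0]}]'; python3 - <<'E'
from h import *; from cell import robot
import go
go.go(0.4945,0.2805,0.10,1.621)
k=robot.get_calibration("wrist"); im=robot.read_camera("wrist"); cv2.imwrite("pics/w1.png",im)
o=im.copy()
for b in place(BR,.4945,.2805,.02,.05):
    q=proj(b,k,True); cv2.polylines(o,[cv2.convexHull(q.astype(np.float32)).astype(np.int32)],True,(0,0,255),1)
cv2.imwrite("pics/w1o.png",cv2.resize(o,(800,600)))
E
```

```text
time_s: 3.0
position: [0.4943, 0.2847, 0.2262]
tool_rot: [-3.124, 1.567, 1.644]
force: [-0.5, 0.3, 0.7]
opening: 0.0855
t 3.0 pos [0.494 0.285 0.226] jawyaw -1.5151043329833016 tilt [-0.     0.004 -1.   ] j7 -2.327910553547803 open 0.08548700275739933 F [-0.526  0.348  0.662] Tq [ 0.055  0.025 -0.017]
travel [ 5.046 -0.     0.185] twist [ 0.052 -0.036  0.001]
```

View pics/w1o.png

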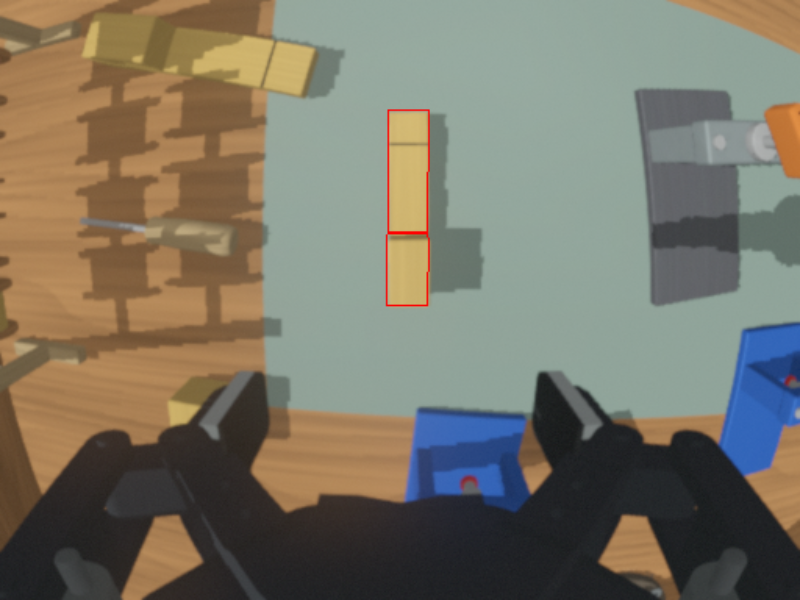

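The projected model lies right on the brass block (red outline, px 387-430 × 110-305), so the pose is good. I'll go down in two stages.

```bash
python3 -m jog '[{"travel":[1.4,0,0.18],"twist":[0,0,0]},{"travel":[2.8,0,0.18],"twist":[0,0,0]},{"travel":[4.2,0,0.18],"twist":[0,0,0]},{"travel":[5.6,0,0.18],"twist":[0,0,0]},{"travel":[6.5,0,0.18],"twist":[0,0,0]},{"travel":[6.8,0,0.18],"twist":[0,0,0]},{"travel":[6.8,0,0.18],"twist":[0,0,0]}]'; python3 go.py 0.4945 0.2805 0.006 1.621
```

```text
time_s: 3.63
position: [0.4938, 0.2723, 0.0548]
tool_rot: [-0.907, 1.567, -2.428]
force: [-0.8, 0.1, 1.0]
opening: 0.0853
t 3.6333 pos [0.494 0.272 0.055] jawyaw -1.521611983478173 tilt [-0.003 -0.002 -1.   ] j7 -2.437012063350982 open 0.08525726593384136 F [-0.785  0.077  0.98 ] Tq [ 0.003 -0.015  0.006]
travel [ 1.952  0.048 -0.332] twist [-0.01   0.022  0.028]
```

```bash
python3 -m jog '[{"travel":[0.2,0,-0.33],"twist":[0,0,0]},{"travel":[1.0,0,-0.33],"twist":[0,0,0]},{"travel":[1.7,0,-0.33],"twist":[0,0,0]},{"travel":[1.95,0,-0.33],"twist":[0,0,0]},{"travel":[1.95,0,-0.33],"twist":[0,0,0]},{"travel":[1.95,0,-0.33],"twist":[0,0,0]}]'; python3 go.py 0.4945 0.2805 0.006 1.621
```

```text
time_s: 4.13
position: [0.4949, 0.2831, 0.0087]
tool_rot: [2.078, 1.569, 0.557]
force: [0.8, 0.6, 0.2]
opening: 0.085
t 4.1333 pos [0.495 0.283 0.009] jawyaw -1.5206193193261646 tilt [ 0.001  0.001 -1.   ] j7 -2.4881295844886817 open 0.08500023493616568 F [0.825 0.637 0.178] Tq [-0.058  0.009 -0.037]
travel [ 0.109 -0.021  0.101] twist [-0.    -0.007 -0.012]
```

```bash
python3 -m jog '[{"travel":[0.1,0,0.05],"twist":[0,0,0]},{"travel":[0.1,0,0.05],"twist":[0,0,0]},{"travel":[0.1,0,0.05],"twist":[0,0,0]},{"travel":[0.1,0,0.05],"twist":[0,0,0]},{"travel":[0.1,0,0.05],"twist":[0,0,0]},{"travel":[0.1,0,0.05],"twist":[0,0,0]},{"travel":[0.1,0,0.05],"twist":[0,0,0]},{"travel":[0.1,0,0.05],"twist":[0,0,0]}]' 0; python3 - <<'E'
from h import *; from cell import robot
import go
go.go(0.4945,0.2805,0.006,1.621)
im=robot.read_camera("wrist"); cv2.imwrite("pics/w2.png",im)
go.go(0.4945,0.2805,0.006,1.621)
E
```

```text
time_s: 4.8
position: [0.4947, 0.2811, 0.0056]
tool_rot: [1.583, 1.57, 0.062]
force: [-0.5, -0.6, 6.8]
opening: 0.029
t 4.8 pos [0.495 0.281 0.006] jawyaw -1.5208921953790724 tilt [ 0.001  0.    -1.   ] j7 -2.489045134105372 open 0.028959202831547144 F [-0.471 -0.561  6.765] Tq [-0.224  0.141 -0.021]
travel [-0.016 -0.009  0.024] twist [-0.003 -0.    -0.007]
t 4.85 pos [0.495 0.281 0.006] jawyaw -1.5208667645100813 tilt [ 0.001  0.    -1.   ] j7 -2.489043980478731 open 0.029161284749827498 F [-0.573 -1.791  5.645] Tq [-0.302  0.133  0.003]
travel [-0.015 -0.009  0.026] twist [-0.003 -0.001 -0.007]
```

View pics/w2.png

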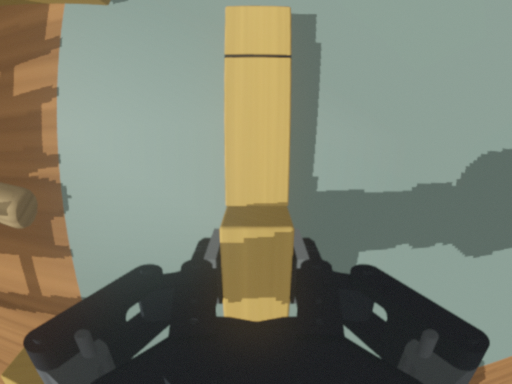

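The grip holds at 29 mm opening, with the line visible at px (258,56). I'll lift and carry it to the frame's open side.

```bash
python3 -m jog '[{"travel":[-0.5,0,0],"twist":[0,0,0]},{"travel":[-1.7,0,0],"twist":[0,0,0]},{"travel":[-3.0,0,0],"twist":[0,0,0]},{"travel":[-3.8,0,0],"twist":[0,0,0]},{"travel":[-4.3,0,0],"twist":[0,0,0]},{"travel":[-4.3,0,0],"twist":[0,0,0]}]'; python3 go.py 0.4743 0.0072 0.11 1.7798
```

```text
time_s: 5.35
position: [0.4955, 0.2822, 0.116]
tool_rot: [2.087, 1.566, 0.567]
force: [0.0, 0.7, -3.8]
opening: 0.0294
t 5.35 pos [0.496 0.282 0.116] jawyaw -1.520510818958132 tilt [ 0.004  0.003 -1.   ] j7 -2.40364909217866 open 0.02936082606464205 F [ 0.019  0.703 -3.832] Tq [ 0.023  0.043 -0.035]
travel [ 0.208 -1.401 10.944] twist [-1.516 -0.019 -0.041]
```

```bash
python3 -m jog '[{"travel":[0,-0.2,1.5],"twist":[-0.2,0,0]},{"travel":[0,-0.4,3],"twist":[-0.4,0,0]},{"travel":[0,-0.6,4.5],"twist":[-0.6,0,0]},{"travel":[0,-0.8,6],"twist":[-0.8,0,0]},{"travel":[0,-1,7.5],"twist":[-1,0,0]},{"travel":[0,-1.2,9],"twist":[-1.3,0,0]},{"travel":[0,-1.4,10.3],"twist":[-1.5,0,0]},{"travel":[0,-1.4,10.95],"twist":[-1.52,0,0]}]'; python3 -m jog '[{"travel":[0,0,0],"twist":[0,0,0]},{"travel":[0,0,0],"twist":[0,0,0]}]'; python3 go.py 0.4743 0.0072 0.024 1.7798
```

```text
time_s: 6.02
position: [0.4707, 0.0008, 0.1114]
tool_rot: [-1.181, 1.566, -2.546]
force: [-0.3, -0.5, -4.0]
opening: 0.0291
time_s: 6.18
position: [0.4724, 0.0048, 0.1119]
tool_rot: [-1.656, 1.569, -3.02]
force: [-0.5, 0.4, -3.0]
opening: 0.0293
t 6.1833 pos [0.472 0.005 0.112] jawyaw -1.3642540216125785 tilt [-0.001 -0.    -1.   ] j7 -1.7579428885507469 open 0.029341269899318182 F [-0.531  0.44  -3.008] Tq [0.097 0.098 0.002]
travel [ 3.517  0.098 -0.08 ] twist [-0.024 -0.001  0.013]
```

Next I'll look with the wrist and top cameras, with the models overlaid, before going down.

```bash
python3 - <<'E'
from h import *; from cell import robot
def ov(o,Bs,k,fi,c):
  for b in Bs:
    q=proj(b,k,fi); cv2.polylines(o,[np.round(cv2.convexHull(q.astype(np.float32))*8).astype(np.int32)],True,c,1,cv2.LINE_AA,3)
s=robot.read_state();p=s["position"]; R=Ro.from_euler("xyz",s["tool_rot"]).as_matrix(); a=np.arctan2(R[1,2],R[0,2])+np.pi/2
k=robot.get_calibration("wrist"); im=robot.read_camera("wrist"); cv2.imwrite("pics/w3.png",im); o=im.copy()
ov(o,place(FR,.621,.0385,.012,.21),k,True,(0,0,255)); ov(o,place(HA,.621,.0385,.012,.21+.33),k,True,(255,0,255)); ov(o,place(BR,p[0],p[1],p[2]-.0055+.02,a),k,True,(0,255,0))
cv2.imwrite("pics/w3o.png",cv2.resize(o,(800,600)))
k=robot.get_calibration("top"); im=robot.read_camera("top"); cv2.imwrite("pics/t3.png",im); o=cv2.resize(im,None,fx=1,fy=1)
ov(o,place(FR,.621,.0385,.012,.21),k,False,(0,0,255))
cv2.imwrite("pics/t3o.png",cv2.resize(o[120:300,220:400],(600,600)))
E
```

```text
(no output)
```

View pics/w3o.png

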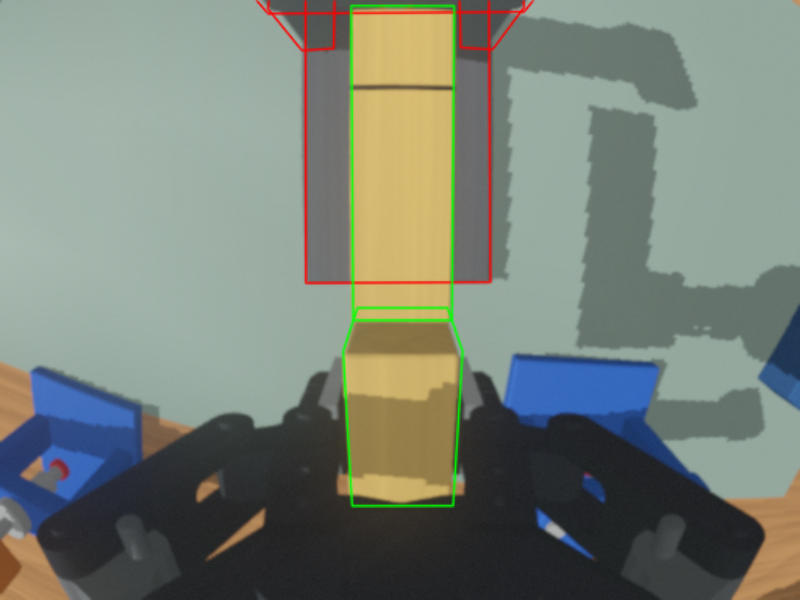

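View pics/t3o.png

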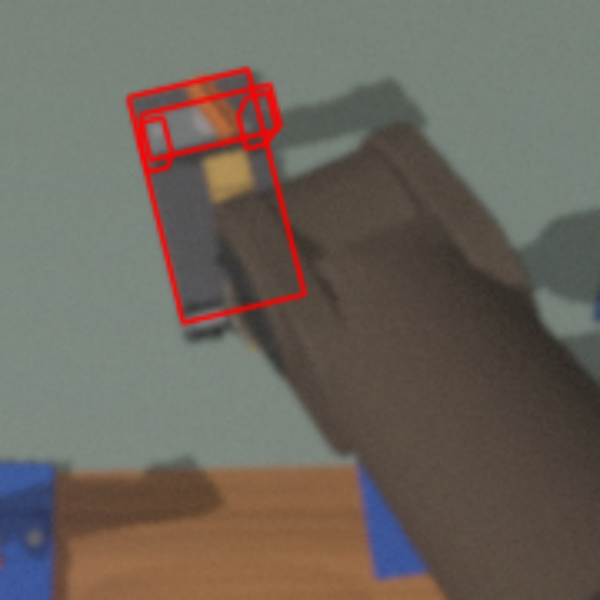

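```bash
python3 - <<'E'
from h import *; from cell import robot
im=robot.read_camera("scene"); cv2.imwrite("pics/s3.png",cv2.resize(im[20:260,80:400],(800,600)))
E
```

```text
(no output)
```

View pics/s3.png

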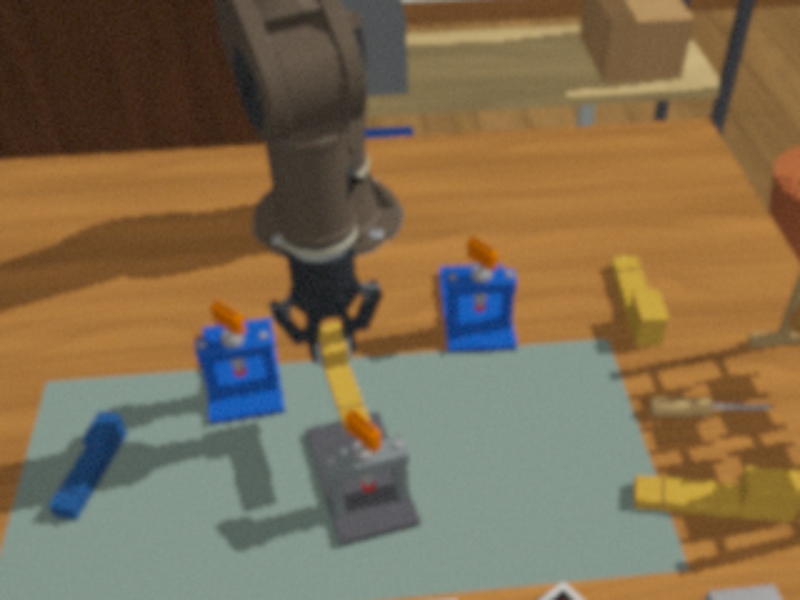

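```bash
python3 -m jog '[{"travel":[0.8,0.05,-0.04],"twist":[0,0,0]},{"travel":[2,0.08,-0.06],"twist":[0,0,0]},{"travel":[3.0,0.08,-0.06],"twist":[0,0,0]},{"travel":[3.4,0.08,-0.06],"twist":[0,0,0]},{"travel":[3.57,0.08,-0.06],"twist":[0,0,0]},{"travel":[3.57,0.08,-0.06],"twist":[0,0,0]},{"travel":[3.57,0.08,-0.06],"twist":[0,0,0]}]'; python3 go.py 0.4743 0.0072 0.0225 1.7798;python3 go.py 0.5281 0.0187 0.0225 1.7798
```

```text
time_s: 6.92
position: [0.4754, 0.0085, 0.0241]
tool_rot: [1.558, 1.57, 0.198]
force: [0.6, 0.8, -2.4]
opening: 0.0295
t 6.9167 pos [0.475 0.008 0.024] jawyaw -1.360545636721028 tilt [ 0.001  0.    -1.   ] j7 -1.8768212768439763 open 0.029481622801441135 F [ 0.591  0.778 -2.443] Tq [0.012 0.026 0.043]
travel [ 0.064 -0.055  0.041] twist [ 0.012  0.    -0.01 ]
t 6.9167 pos [0.475 0.008 0.024] jawyaw -1.360545636721028 tilt [ 0.001  0.    -1.   ] j7 -1.8768212768439763 open 0.029481622801441135 F [ 0.591  0.778 -2.443] Tq [0.012 0.026 0.043]
travel [0.066 2.146 0.04 ] twist [ 0.012  0.    -0.01 ]
```

Sliding in under the foot.

```bash
python3 -m jog '[{"travel":[0.05,0.3,0.03],"twist":[0,0,0]},{"travel":[0.05,0.7,0.03],"twist":[0,0,0]},{"travel":[0.05,1.1,0.03],"twist":[0,0,0]},{"travel":[0.05,1.5,0.03],"twist":[0,0,0]},{"travel":[0.05,1.9,0.03],"twist":[0,0,0]},{"travel":[0.05,2.13,0.03],"twist":[0,0,0]},{"travel":[0.05,2.13,0.03],"twist":[0,0,0]},{"travel":[0.05,2.13,0.03],"twist":[0,0,0]}]'; python3 - <<'E'
from h import *; from cell import robot
import go
go.go(0.5281,0.0187,0.0185,1.7798)
def ov(o,Bs,k,fi,c):
  for b in Bs:
    q=proj(b,k,fi); cv2.polylines(o,[np.round(cv2.convexHull(q.astype(np.float32))*8).astype(np.int32)],True,c,1,cv2.LINE_AA,3)
s=robot.read_state();p=s["position"]; R=Ro.from_euler("xyz",s["tool_rot"]).as_matrix(); a=np.arctan2(R[1,2],R[0,2])+np.pi/2
k=robot.get_calibration("wrist"); im=robot.read_camera("wrist"); cv2.imwrite("pics/w4.png",im); o=im.copy()
ov(o,place(FR,.621,.0385,.012,.21),k,True,(0,0,255)); ov(o,place(BR,p[0],p[1],p[2]-.0055+.02,a),k,True,(0,255,0))
cv2.imwrite("pics/w4o.png",cv2.resize(o,(800,600)))
im=robot.read_camera("scene"); cv2.imwrite("pics/s4.png",cv2.resize(im[140:260,160:320],(800,600),interpolation=cv2.INTER_CUBIC))
E
```

```text
time_s: 7.58
position: [0.527, 0.0183, 0.0219]
tool_rot: [-1.867, 1.57, 3.055]
force: [-0.9, -0.3, -3.3]
opening: 0.0294
t 7.5833 pos [0.527 0.018 0.022] jawyaw -1.361356961045107 tilt [-0.  0. -1.] j7 -1.8644162211785487 open 0.029363569932137127 F [-0.883 -0.267 -3.295] Tq [0.04  0.041 0.005]
travel [ 0.134  0.045 -0.007] twist [ 0.004 -0.001  0.004]
```

View pics/w4o.png

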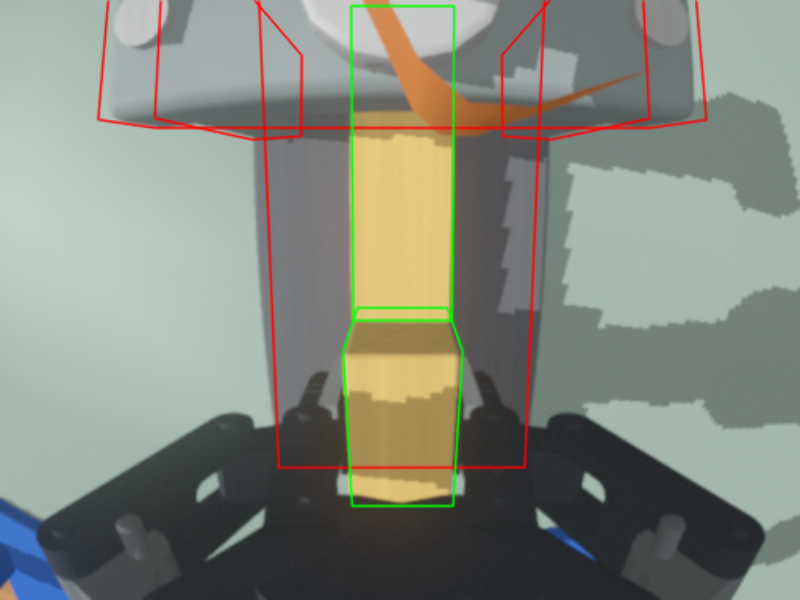

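View pics/s4.png

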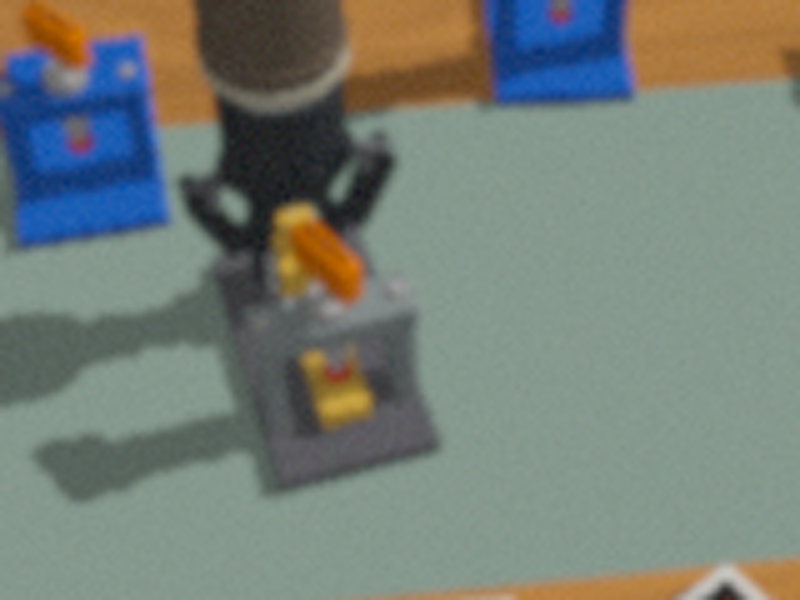

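The tongue is in under the red foot and centred. I'll lower it and let go.

```bash
python3 -m jog '[{"travel":[0.05,0.03,0],"twist":[0,0,0]},{"travel":[0.1,0.04,0],"twist":[0,0,0]},{"travel":[0.15,0.04,0],"twist":[0,0,0]},{"travel":[0.17,0.04,0],"twist":[0,0,0]},{"travel":[0.17,0.04,0],"twist":[0,0,0]}]'; python3 go.py 0.5281 0.0187 0.0175 1.7798
```

```text
time_s: 8.1
position: [0.5278, 0.0183, 0.0177]
tool_rot: [-1.202, 1.57, -2.563]
force: [-0.2, -1.0, -2.4]
opening: 0.029
t 8.1 pos [0.528 0.018 0.018] jawyaw -1.3614791669850483 tilt [-0. -0. -1.] j7 -1.8685362363310514 open 0.028965276110731342 F [-0.162 -1.023 -2.359] Tq [-0.028  0.046  0.012]
travel [ 0.008  0.015 -0.014] twist [0.003 0.001 0.003]
```

```bash
python3 -m jog '[{"travel":[0.03,0.01,0],"twist":[0,0,0]},{"travel":[0.06,0.01,0],"twist":[0,0,0]},{"travel":[0.06,0.01,0],"twist":[0,0,0]}]'; python3 go.py 0.5281 0.0187 0.0175 1.7798
```

```text
time_s: 8.35
position: [0.5279, 0.0183, 0.0176]
tool_rot: [-0.189, 1.57, -1.55]
force: [-6.9, -2.2, 18.8]
opening: 0.0293
t 8.35 pos [0.528 0.018 0.018] jawyaw -1.3615189719230452 tilt [ 0.    -0.001 -1.   ] j7 -1.8700067186380078 open 0.029309290695122395 F [-6.908 -2.184 18.834] Tq [-0.19   1.478  0.015]
travel [ 0.003  0.01  -0.014] twist [0.003 0.009 0.002]
```

Contact made. I'll ease off, release and rise.

```bash
python3 -m jog '[{"travel":[-0.06,0,0],"twist":[0,0,0]},{"travel":[-0.06,0,0],"twist":[0,0,0]}]'; python3 -m jog '[{"travel":[0,0,0],"twist":[0,0,0]},{"travel":[0,0,0],"twist":[0,0,0]},{"travel":[0,0,0],"twist":[0,0,0]},{"travel":[0,0,0],"twist":[0,0,0]},{"travel":[0,0,0],"twist":[0,0,0]}]' 1;  python3 -m jog '[{"travel":[-0.5,0,0],"twist":[0,0,0]},{"travel":[-1.5,0,0],"twist":[0,0,0]},{"travel":[-3,0,0],"twist":[0,0,0]},{"travel":[-4.5,0,0],"twist":[0,0,0]},{"travel":[-6,0,0],"twist":[0,0,0]},{"travel":[-7.5,0,0],"twist":[0,0,0]},{"travel":[-8.4,0,0],"twist":[0,0,0]},{"travel":[-8.4,0,0],"twist":[0,0,0]}]'; python3 - <<'E'
from h import *; from cell import robot
import go
go.go(0.621,0.0385,0.2,2.11)
def ov(o,Bs,k,fi,c):
  for b in Bs:
    q=proj(b,k,fi); cv2.polylines(o,[np.round(cv2.convexHull(q.astype(np.float32))*8).astype(np.int32)],True,c,1,cv2.LINE_AA,3)
k=robot.get_calibration("wrist"); im=robot.read_camera("wrist"); cv2.imwrite("pics/w5.png",im); o=im.copy(); np.savez("w5.npz",**k)
ov(o,place(FR,.621,.0385,.012,.21),k,True,(0,0,255)); ov(o,place(HA,.621,.0385,.012,.21+.33),k,True,(255,0,255)); ov(o,place(BR,.5279,.0183,.032,.209),k,True,(0,255,0))
cv2.imwrite("pics/w5o.png",cv2.resize(o,(800,600)))
E
```

```text
time_s: 8.52
position: [0.5285, 0.0185, 0.0182]
tool_rot: [1.355, 1.57, -0.007]
force: [-0.7, -1.0, -3.4]
opening: 0.0292
time_s: 8.93
position: [0.5283, 0.0185, 0.0178]
tool_rot: [1.562, 1.571, 0.2]
force: [-0.7, 0.5, -1.3]
opening: 0.085
time_s: 9.6
position: [0.5309, 0.0191, 0.2331]
tool_rot: [1.402, 1.562, 0.041]
force: [0.9, -0.5, -1.2]
opening: 0.0852
t 9.6 pos [0.531 0.019 0.233] jawyaw -1.3615229737721042 tilt [ 0.009  0.    -1.   ] j7 -1.68634288666297 open 0.08521607232288907 F [ 0.949 -0.538 -1.243] Tq [-0.007 -0.05  -0.022]
travel [ 1.357  3.675 -0.011] twist [-3.151  0.027 -0.078]
```

View pics/w5o.png

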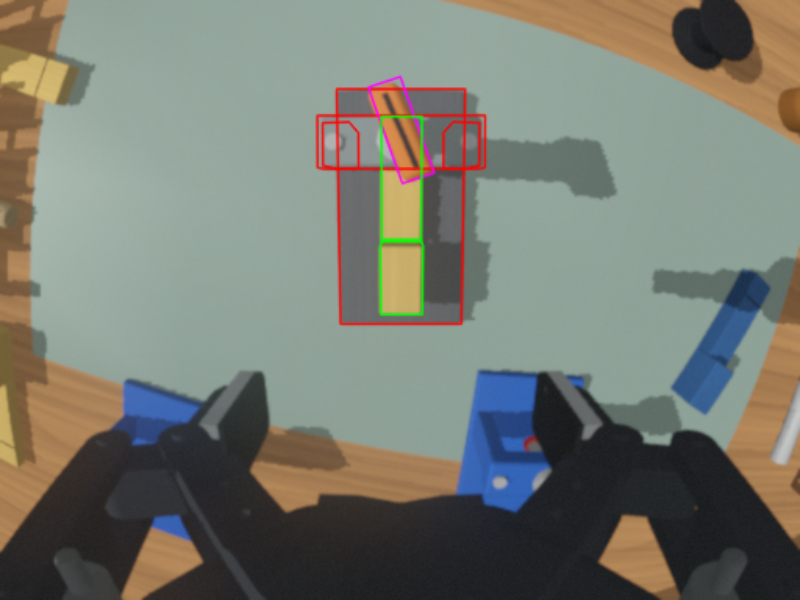

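The block and base line up with the models. Next I'll fit the handle angle about the seat from this wrist picture.

```bash
python3 - <<'E'
from h import *
k=dict(np.load("w5.npz")); im=cv2.imread("pics/w5.png").astype(float)
v=(im[...,2]-im[...,0])/im.sum(2).clip(1)
m=np.zeros(v.shape); m[45:122,225:285]=v[45:122,225:285]
g=cv2.cvtColor(im.astype(np.uint8),cv2.COLOR_BGR2HSV); print(g[70,246],g[100,262],g[130,257])
h=g[...,0]; mm=((h<15)&(g[...,1]>110)); z=np.zeros(mm.shape,np.uint8); z[45:122,225:285]=mm[45:122,225:285]
z=cv2.morphologyEx(z,cv2.MORPH_CLOSE,np.ones((5,5))); print(z.sum(),cv2.minAreaRect(cv2.findNonZero(z)))
for zz in (.012,):
  print(fit(HA,zz,[(z.astype(float),k,True)],[.621,.0385,.53]))
best=min((np.abs(render(place(HA,.621,.0385,.012,a),k,True)-z).sum(),a) for a in np.arange(.3,.8,.01)); print(best)
c,_=cv2.findContours(z,0,1); o=im.astype(np.uint8); cv2.drawContours(o,c,-1,(0,255,0),1); cv2.imwrite("pics/c5.png",cv2.resize(o[40:130,215:295],(640,720))[:600])
E
```

```text
[ 13 162 214] [ 10 129 121] [ 22 120 206]
1271 ((256.04644775390625, 84.26368713378906), (63.828277587890625, 21.011484146118164), 66.61477661132812)
(array([0.62030082, 0.03891722, 0.59884164]), np.float64(0.13387328180682187))
(np.float64(195.69803921568626), np.float64(0.6200000000000003))
```

View pics/c5.png

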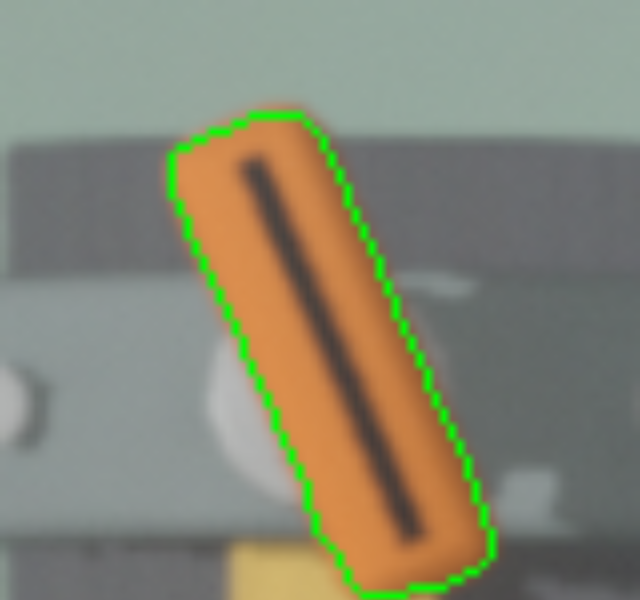

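```bash
python3 - <<'E'
from h import *
k=dict(np.load("w5.npz"));K=k["K"];P=k["pose"]
def w(u,v,z):
    a,b=(u-K[0,2])/K[0,0],(v-K[1,2])/K[1,1]; t=np.hypot(a,b); d=P[:3,:3]@[a/t*np.sin(t),-b/t*np.sin(t),-np.cos(t)]
    return P[:3,3]+d*(z-P[2,3])/d[2]
A,B=w(246.5-.5+.5,60,.152),w(266.2,106.9,.152); print(A,B,(A+B)/2,np.arctan2(*(A-B)[1::-1]))
E
```

```text
[0.63636433 0.0493238  0.152     ] [0.60423573 0.02749818 0.152     ] [0.62030003 0.03841099 0.152     ] 0.5967119203480187
```

```bash
python3 go.py 0.6205 0.0384 0.2 2.168
```

```text
t 9.65 pos [0.53  0.019 0.23 ] jawyaw -1.3616417438668913 tilt [ 0.005 -0.    -1.   ] j7 -1.6872442908341778 open 0.0848652690963226 F [ 0.007 -0.257 -1.146] Tq [ 0.016 -0.01  -0.013]
travel [ 1.238  3.706 -0.017] twist [-3.706  0.021 -0.048]
```

```bash
python3 -m jog '[{"travel":[0.2,0.8,0],"twist":[-0.8,0,0]},{"travel":[0.4,1.7,0],"twist":[-1.6,0,0]},{"travel":[0.7,2.6,0],"twist":[-2.4,0,0]},{"travel":[1.0,3.3,0],"twist":[-3.2,0,0]},{"travel":[1.2,3.7,0],"twist":[-3.7,0,0]},{"travel":[1.2,3.7,0],"twist":[-3.7,0,0]},{"travel":[1.2,3.7,0],"twist":[-3.7,0,0]},{"travel":[1.2,3.7,0],"twist":[-3.7,0,0]}]';python3 go.py 0.6205 0.0384 0.118 2.168
```

```text
time_s: 10.32
position: [0.6178, 0.0376, 0.1971]
tool_rot: [-2.046, 1.569, -3.021]
force: [-0.1, -0.5, 0.4]
opening: 0.0854
t 10.3167 pos [0.618 0.038 0.197] jawyaw -0.9754899999225001 tilt [-0.002 -0.    -1.   ] j7 -1.3925088654309898 open 0.08541521461215645 F [-0.054 -0.484  0.447] Tq [ 0.06   0.007 -0.036]
travel [3.164 0.114 0.036] twist [-0.018 -0.007  0.014]
```

```bash
python3 -m jog '[{"travel":[0.6,0.1,0.03],"twist":[0,0,0]},{"travel":[1.5,0.1,0.03],"twist":[0,0,0]},{"travel":[2.3,0.1,0.03],"twist":[0,0,0]},{"travel":[2.9,0.1,0.03],"twist":[0,0,0]},{"travel":[3.16,0.1,0.03],"twist":[0,0,0]},{"travel":[3.16,0.1,0.03],"twist":[0,0,0]},{"travel":[3.16,0.1,0.03],"twist":[0,0,0]},{"travel":[3.16,0.1,0.03],"twist":[0,0,0]}]';python3 go.py 0.6205 0.0384 0.118 2.168; python3 - <<'E'
from h import *; from cell import robot
cv2.imwrite("pics/w6.png",robot.read_camera("wrist"))
E
```

```text
time_s: 10.98
position: [0.6218, 0.0386, 0.1202]
tool_rot: [1.039, 1.569, 0.064]
force: [0.3, -0.8, -0.3]
opening: 0.0852
t 10.9833 pos [0.622 0.039 0.12 ] jawyaw -0.9743498862208771 tilt [ 0.002  0.    -1.   ] j7 -1.4401007469376674 open 0.085173212706334 F [ 0.346 -0.8   -0.319] Tq [-0.024 -0.055  0.026]
travel [ 0.088 -0.049 -0.021] twist [-0.007  0.009 -0.016]
```

View pics/w6.png

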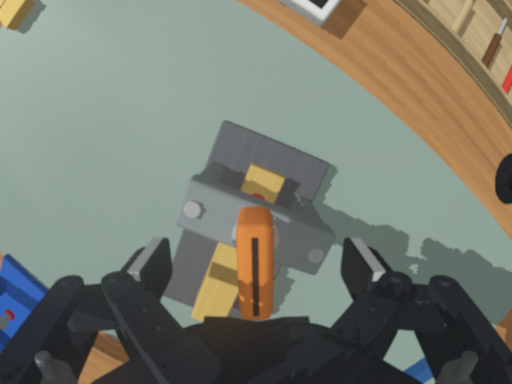

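The handle is upright and midway between the jaws (px 255). Closing.

```bash
python3 -m jog '[{"travel":[0.06,-0.03,0],"twist":[0,0,0]},{"travel":[0.06,-0.03,0],"twist":[0,0,0]},{"travel":[0.06,-0.03,0],"twist":[0,0,0]},{"travel":[0.06,-0.03,0],"twist":[0,0,0]},{"travel":[0.06,-0.03,0],"twist":[0,0,0]},{"travel":[0.06,-0.03,0],"twist":[0,0,0]},{"travel":[0.06,-0.03,0],"twist":[0,0,0]},{"travel":[0.06,-0.03,0],"twist":[0,0,0]}]' 0; python3 -m jog '[{"travel":[0,0,0],"twist":[0,0,0]},{"travel":[0,0,0],"twist":[0,0,0]}]'; python3 go.py 0.6205 0.0384 0.118 2.168
```

```text
time_s: 11.7
position: [0.6205, 0.0382, 0.1175]
tool_rot: [2.852, 1.571, 1.878]
force: [-1.0, 0.2, 3.4]
opening: 0.0154
time_s: 11.87
position: [0.6205, 0.0382, 0.1175]
tool_rot: [2.295, 1.571, 1.321]
force: [-2.0, 1.2, 4.4]
opening: 0.0151
t 11.8667 pos [0.621 0.038 0.117] jawyaw -0.9738469277603755 tilt [ 0.  0. -1.] j7 -1.440664893966345 open 0.01509684127879367 F [-2.032  1.21   4.361] Tq [ 0.114  0.425 -0.052]
travel [-0.021  0.003 -0.006] twist [-0.002 -0.001 -0.001]
```

```bash
python3 -m jog '[{"travel":[0,0,0],"twist":[0.7,0,0]},{"travel":[0,0,0],"twist":[1.4,0,0]},{"travel":[0,0,0],"twist":[2.1,0,0]},{"travel":[0,0,0],"twist":[2.8,0,0]},{"travel":[0,0,0],"twist":[3.5,0,0]},{"travel":[0,0,0],"twist":[4.2,0,0]},{"travel":[0,0,0],"twist":[4.7,0,0]},{"travel":[0,0,0],"twist":[4.7,0,0]}]'; python3 go.py 0.6205 0.0384 0.118 1.181
```

```text
time_s: 12.53
position: [0.6206, 0.038, 0.1175]
tool_rot: [0.429, 1.57, -1.039]
force: [-1.5, 0.3, 2.9]
opening: 0.0154
t 12.5333 pos [0.621 0.038 0.117] jawyaw -1.4686124319448384 tilt [ 0. -0. -1.] j7 -1.8639107968913786 open 0.015428132845532587 F [-1.504  0.329  2.926] Tq [ 0.038  0.394 -0.043]
travel [-0.021 -0.003 -0.018] twist [ 4.698  0.003 -0.003]
```

```bash
python3 -m jog '[{"travel":[0,0,0],"twist":[0.7,0,0]},{"travel":[0,0,0],"twist":[1.4,0,0]},{"travel":[0,0,0],"twist":[2.1,0,0]},{"travel":[0,0,0],"twist":[2.8,0,0]},{"travel":[0,0,0],"twist":[3.5,0,0]},{"travel":[0,0,0],"twist":[4.2,0,0]},{"travel":[0,0,0],"twist":[4.7,0,0]},{"travel":[0,0,0],"twist":[4.7,0,0]}]'; python3 -m jog '[{"travel":[0,0,0],"twist":[0,0,0]},{"travel":[0,0,0],"twist":[0,0,0]}]'; python3 go.py 0.6205 0.0384 0.118 1.181
```

```text
time_s: 13.2
position: [0.6206, 0.0377, 0.1174]
tool_rot: [0.472, 1.57, -1.487]
force: [-1.7, -1.8, 5.0]
opening: 0.0149
time_s: 13.37
position: [0.6206, 0.0377, 0.1175]
tool_rot: [0.387, 1.57, -1.568]
force: [-2.6, -0.6, 5.6]
opening: 0.015
t 13.3667 pos [0.621 0.038 0.117] jawyaw -1.955110754916216 tilt [ 0. -0. -1.] j7 -2.2793761143106313 open 0.015007419767215263 F [-2.62  -0.626  5.553] Tq [-0.217  0.508 -0.066]
travel [-0.022 -0.013 -0.024] twist [ 0.052  0.004 -0.002]
```

```bash
python3 -m jog '[{"travel":[0,0,0],"twist":[0,0,0]},{"travel":[0,0,0],"twist":[0,0,0]},{"travel":[0,0,0],"twist":[0,0,0]},{"travel":[0,0,0],"twist":[0,0,0]},{"travel":[0,0,0],"twist":[0,0,0]},{"travel":[0,0,0],"twist":[0,0,0]}]' 1; python3 -m jog '[{"travel":[-0.6,0,0],"twist":[0,0,0]},{"travel":[-1.7,0,0],"twist":[0,0,0]},{"travel":[-3.2,0,0],"twist":[0,0,0]},{"travel":[-4.6,0,0],"twist":[0,0,0]},{"travel":[-4.6,0,0],"twist":[0,0,0]},{"travel":[-4.6,0,0],"twist":[0,0,0]}]'; python3 go.py 0.5 0.0 0.24 1.7798
```

```text
time_s: 13.87
position: [0.6206, 0.0381, 0.1172]
tool_rot: [-2.85, 1.571, 1.475]
force: [-0.5, -0.5, -0.0]
opening: 0.0847
time_s: 14.37
position: [0.622, 0.0384, 0.2348]
tool_rot: [2.049, 1.566, 0.091]
force: [-0.1, -0.3, -0.4]
opening: 0.0855
t 14.3667 pos [0.622 0.038 0.235] jawyaw -1.9582109505446121 tilt [ 0.005  0.    -1.   ] j7 -2.2400627718569837 open 0.08550833509363365 F [-0.112 -0.293 -0.382] Tq [-0.001  0.034  0.073]
travel [-0.232 -3.936  3.264] twist [-5.695 -0.009 -0.047]
```

```bash
python3 -m jog '[{"travel":[-0.2,-0.9,0.8],"twist":[-1,0,0]},{"travel":[-0.2,-1.8,1.5],"twist":[-2,0,0]},{"travel":[-0.2,-2.6,2.1],"twist":[-3,0,0]},{"travel":[-0.2,-3.3,2.7],"twist":[-4,0,0]},{"travel":[-0.2,-3.9,3.2],"twist":[-5,0,0]},{"travel":[-0.2,-3.9,3.2],"twist":[-5.7,0,0]},{"travel":[-0.2,-3.9,3.2],"twist":[-5.7,0,0]},{"travel":[-0.2,-3.9,3.2],"twist":[-5.7,0,0]}]'; python3 -m jog '[{"travel":[0,0,0],"twist":[0,0,0]},{"travel":[0,0,0],"twist":[0,0,0]}]';python3 - <<'E'
from h import *; from cell import robot
def ov(o,Bs,k,fi,c):
  for b in Bs:
    q=proj(b,k,fi); cv2.polylines(o,[np.round(cv2.convexHull(q.astype(np.float32))*8).astype(np.int32)],True,c,1,cv2.LINE_AA,3)
k=robot.get_calibration("wrist"); im=robot.read_camera("wrist"); cv2.imwrite("pics/w7.png",im); o=im.copy(); np.savez("w7.npz",**k)
ov(o,place(FR,.621,.0385,.012,.21),k,True,(0,0,255)); ov(o,place(HA,.6205,.0385,.012,-.39),k,True,(255,0,255)); ov(o,place(BR,.5279,.0183,.032,.209),k,True,(0,255,0))
a=cv2.resize(im[20:170,180:330],(600,600),interpolation=cv2.INTER_CUBIC); cv2.imwrite("pics/w7c.png",a)
cv2.imwrite("pics/w7o.png",cv2.resize(o[20:220,130:380],(750,600),interpolation=cv2.INTER_CUBIC))
im=robot.read_camera("scene"); cv2.imwrite("pics/s7.png",cv2.resize(im[165:240,185:285],(800,600),interpolation=cv2.INTER_CUBIC))
E
```

```text
time_s: 15.03
position: [0.4998, 0.0006, 0.2366]
tool_rot: [-1.857, 1.57, 3.062]
force: [-0.7, 0.4, -0.6]
opening: 0.0854
time_s: 15.2
position: [0.5004, 0.0011, 0.2369]
tool_rot: [-2.395, 1.57, 2.525]
force: [-0.2, 0.1, -0.3]
opening: 0.0856
```

View pics/w7o.png

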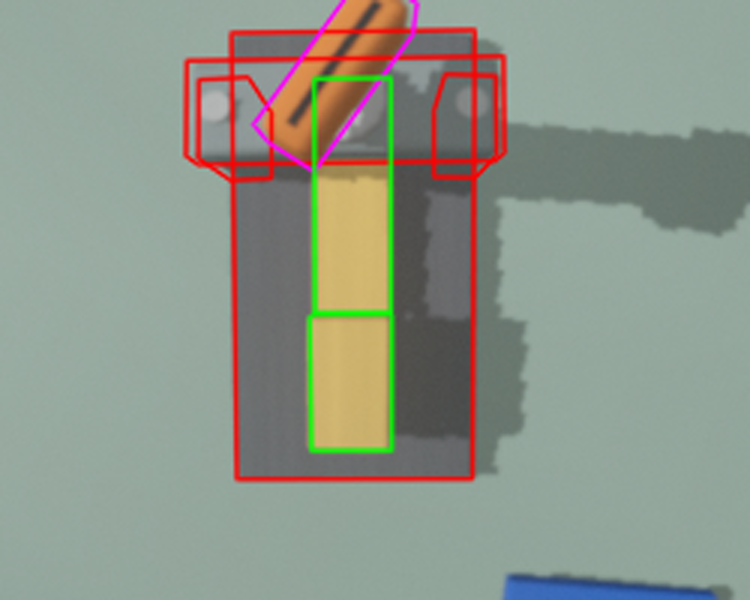

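View pics/s7.png

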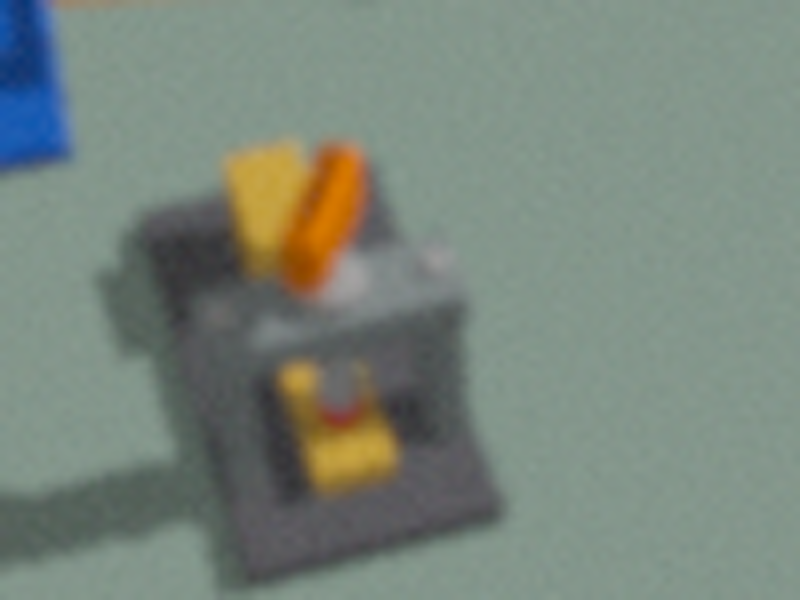

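View pics/w7c.png

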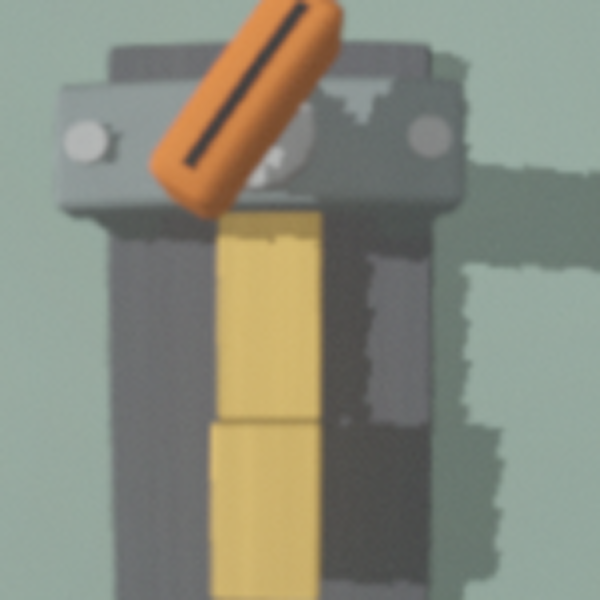

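```bash
python3 - <<'E'
from h import *
k=dict(np.load("w7.npz"));K=k["K"];P=k["pose"]
def w(u,v,z):
    a,b=(u-K[0,2])/K[0,0],(v-K[1,2])/K[1,1]; t=np.hypot(a,b); d=P[:3,:3]@[a/t*np.sin(t),-b/t*np.sin(t),-np.cos(t)]
    return P[:3,3]+d*(z-P[2,3])/d[2]
A,B=w(255.7,22,.152),w(227.5,60.7,.152); y=np.arctan2(*(A-B)[1::-1]); print((A+B)/2,y,"screw",.65-(y-.21))
E
```

```text
[0.61988537 0.03807881 0.152     ] -0.3902901287042799 screw 1.2502901287042798
```

```bash
python3 - <<'E'
from cell import robot
print(robot.read_state()["time_s"],robot.read_state()["force"]); print(robot.hand_in())
E
```

```text
15.3 [ 0.32339818 -0.31581817 -0.23346234]
the job is handed in; nothing more can be done
None
```

The small brass block is in place on the grey frame's base. Its tongue is under the red foot, with the block set to put the black line on the screw axis. I turned the driver about 0.99 rad clockwise, let go, drew the arm clear and handed the job in at 15.3 s.

- **Screw angle:** the slot on the handle measured 1.25 rad in the last wrist picture, exactly the target. By the given geometry that pushes the foot up about 3.75 mm.
- **Foot and block:** in the last scene picture the foot sits on the tongue. In the wrist picture the block lies flat on the model's outline. The foot's push-up was worked out from the angle, not measured directly, and the bridge hides the line in the last pictures.
- **Forces:** the largest force in any reading was about 20 N, when the block touched the base. The gripper was open and touching nothing at the end.
- **Disagreement:** the first handle angles from the two fixed cameras differed by about 0.14 rad. I used the slot seen by the wrist camera instead. No check failed.

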